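# Pack two service kits for the catering run

## Robot

A 7-joint arm with a two-finger parallel gripper is mounted at the origin on the work surface. World frame = base frame: x ahead of the robot, y to its left, z up, the work surface at z = 0. Lengths are in mm, angles in rad, forces in N, time in s.
With the tool pointing down it reaches from about 400 to 850 mm from the base axis. Payload 10.4 kg.
Tool frame: the origin (TCP) lies at the centre of the arm's flange, where the gripper is bolted on; the fingertips stand 182 mm ahead of it and the grasp point (between the pads) lies 164 mm ahead of it; z points along the fingers, y is the line along which they close (so a half turn about z gives the same grasp; the last joint's range is limited). The gripper opens to 87 mm and grips with 3 to 60 N. Pads are 19 mm wide; open, the fingers measure 117 mm over their backs; the gripper's body (75 mm by 190 mm) begins 51 mm behind the grasp point.
Start: joints at [1.107, 0.332, -0.065, 1.46, 0.022, 1.35, -0.088], TCP at [266.678, -565.257, 404.776] pointing down, gripper open.
Joint ranges: [-2.6, 2.6], [-0.5, 2.12], [-1.47, 1.34], [0.16, 2.42], [-1.27, 4.41], [0.06, 2.06], [-2.6, 2.6]. Speed limits (rad/s): [2.22, 2.22, 2.79, 2.79, 3.14, 3.14, 3.14].

## Interface

Orientations are given as [roll, pitch, yaw] about the fixed x, y, z axes, in that order (R = Rz(yaw) Ry(pitch) Rx(roll)).
In Python, from plant import r, vision gives the robot as it stands.
- The arm moves only by the tool drive_tool, never from a script. Its argument "motion" is a list of rows, each a list of 4 numbers: the shift along the tool's x, y, z in m, then the turn about the tool's z in degrees. In form: [[x, y, z, twist], ...]. A call has 1 to 8 rows; each row shifts and turns the commanded pose from where the row before left it, along the tool's axes as they then stand; what a row does not reach is not made up. A row lasts 1/12 s, in which the tool goes at most 41.7 mm and 7.16 degrees, less where a joint would pass 70% of its speed; a pose out of reach is approached as far as the arm can. A call with a gripper value outside its range is refused whole. "jaw" is the finger opening in m, from 0 to 0.087, set as the call begins (left out, the last holds). The fingers move at their own pace and stop on an object; "grip_force" is the grip in N (left out, the last holds). Time passes only in rows, so rows that do not move let the fingers close. It gives the time, the measured TCP pose, the force, the opening and the grip force at its end, in the units of the state.
- r.get_state(): the state, without advancing time (a new reading comes with each control period).
- vision.snapshot(name): name is "scene" or "side" or "wrist"; returns the picture (480x640x3 uint8, red, green, blue); there is no depth.
- vision.camera_params(name): a dict with "camera_matrix" (3x3 intrinsics, pixels), "rvec" (rotation vector, rad) and "tvec" (3), from world to camera coordinates, as OpenCV has them. Camera axes: x right, y down, z forward; pixel columns grow to the right and rows downward; lengths in mm; the calibration is good to about 2 mm. A picture is of the moment at which its call begins: read the wrist's pose just before it. camera_params takes no time and is no camera call; for the wrist camera it gives the pose at the moment of the call.
- r.sign_off(): hands the job in; it is judged then, once.
The state is a dict: "t": time; "joints": joint angles; "qvel": joint speeds; "joint_torque": joint torques, N m; "ee_pos": TCP position; "orientation": TCP orientation; "wrist_force": force on the tool from outside, world axes, zero at the start; "moment": the same for the moment, N m; "finger_gap": opening from 0.0 (shut) to 1.0 (fully open); "finger_force": force on a finger pad.
Only numpy, scipy, OpenCV 4.12 (cv2) and the standard library are available. Lean on these libraries where they do the work, as an engineer would, in place of code of your own. Each camera call takes 0.05 s, during which the arm holds its last target. There are 200 camera calls.

## Task

Pack the two service kits, one thing to a compartment and everything standing upright on the tray floor: the long tray gets the wooden pepper mill in its middle compartment with the tall steel shaker and the white porcelain cup on either side of it (either way round), and the short tray gets the lidded glass jar and the short steel shaker (either way round). Set things down rather than dropping them, and leave the squeeze bottle and the oil bottle standing where they are.

Things in the scene. Friction and masses are not known exactly. Their poses are not given: they have to be found in the camera images.
- long_tray: shallow stainless tray with three compartments in a row, 92 x 256 mm over its walls plus a thin 9 mm rim, 16 mm high, fixed to the table. Origin: centre of its underside; its y axis runs along the row, x across it, z up. Floor 4 mm thick, walls and dividers 4 mm thick standing 12 mm above the floor. Each compartment is 84 (x) by 80 mm (y) inside, centred at y = -84, 0 and +84 mm
- short_tray: the same kind of tray with two compartments, 92 x 172 mm over its walls, 16 mm high, fixed to the table. Origin: centre of its underside; y axis along the row, z up. Same floor and walls; compartments 84 by 80 mm inside, centred at y = -42 and +42 mm
- mill_center (a point): dark turned wooden pepper mill, 105 mm tall, upright, loose; foot 48 mm in diameter up to 22 mm high, straight shaft 42 mm in diameter from 28 to 80 mm high, small steel nut on top. Point: on its axis half-way up (52.5 mm above its foot), z axis up. About 0.20 kg
- tall_shaker_center (a point): the tall one of two plain steel shakers with small holes in the top: round, 50 mm in diameter, 95 mm tall, upright, loose. Point: on its axis half-way up (47.5 mm above its foot), z axis up. About 0.25 kg
- short_shaker_center (a point): the short steel shaker with small holes in the top: round, 44 mm in diameter, 62 mm tall, upright, loose. Point: on its axis half-way up (31 mm above its foot), z axis up. About 0.14 kg
- cup_center (a point): white porcelain cup without handle, open at the top, straight-sided, 56 mm in diameter, 58 mm tall, wall 4 mm, loose. Point: on its axis half-way up (29 mm above its foot), z axis up. About 0.18 kg
- jar_center (a point): squat amber glass jar with a blank paper band and a steel screw lid (shut, does not come off): round, 54 mm in diameter, 70 mm tall, upright, loose. Point: on its axis half-way up (35 mm above its foot), z axis up. About 0.22 kg
- squeeze_bottle_center (a point): bystander: white plastic squeeze bottle with a grey pointed nozzle, 50 mm in diameter, 138 mm tall, loose; not part of the kits. Point: on its axis half-way up (69 mm above its foot)
- oil_bottle_center (a point): bystander: green glass oil bottle with a neck and a cork, 52 mm in diameter, 142 mm tall, loose; not part of the kits. Point: on its axis half-way up (71 mm above its foot)
Things that resemble listed ones, but are neither listed nor needed, are in the scene too. Leave any pink look-alike of the part that bears mill_center alone.

How it is judged:
By the outcome, as a careful person would: the job done as asked, in the order asked, and still so for the second after the job is handed in, with the robot touching nothing.
It also fails if it takes over 122 s, if anything falls off the work surface, if the arm or the gripper's body presses on something with over 40 N, if the wrist force passes 120 N, or if a joint passes its speed limit or range.

## Working session

There is one attempt and no reset: what is moved stays moved. The work goes in short steps, Python scripts to look and compute and a tool call to move; the robot and the scene stay as the last step left them, time stands still between calls to the robot, and variables do not carry over. Pictures are saved under pics/ and viewed, at most 14 in all, crops included, and the job is handed in when it is done.

Besides the shell and the picture viewer there is one more tool, called after ">>>" as a command line: name --pt "numbers of a row" for each row, then --argument value for the rest. drive_tool: Moves the arm, as the interface text tells. Its arguments: {"type":"object","properties":{"motion":{"type":"array"},"jaw":{"type":"number"},"grip_force":{"type":"number"}},"required":["motion"]}

```bash
mkdir -p pics; ls
python3 - <<'E'
from plant import r,vision
import cv2
for n in("scene","side"):
    im=vision.snapshot(n); cv2.imwrite(f"pics/{n}0.png",im[:,:,::-1]); 
    p=vision.camera_params(n);print(n,p)
s=r.get_state();print(s)
E
```

```text
pics
scene {'camera_matrix': array([[449.44155338,   0.        , 321.55714173],
       [  0.        , 449.44155338, 239.68140069],
       [  0.        ,   0.        ,   1.        ]]), 'rvec': array([ 2.09036191,  0.78409039, -0.39413988]), 'tvec': array([-363.51198015, -132.34905612, 1282.64906227])}
side {'camera_matrix': array([[494.06897014,   0.        , 311.31149105],
       [  0.        , 494.06897014, 244.34463629],
       [  0.        ,   0.        ,   1.        ]]), 'rvec': array([ 0.85161256, -2.32227938,  1.33223517]), 'tvec': array([351.63262832, 239.71432058, 810.52208697])}
{'t': 0.1, 'joints': array([ 1.10742761,  0.3328147 , -0.06472292,  1.46082853,  0.02159472,
        1.34989239, -0.08847375]), 'qvel': array([-0.00067761,  0.00028298, -0.00098406, -0.00147135,  0.00041074,
        0.00053516,  0.00091847]), 'joint_torque': array([ 1.20831661e-03, -6.24547505e+01,  2.43530818e-02, -3.90719604e+01,
       -6.13808795e-02,  3.65993183e-02,  4.31469482e-05]), 'ee_pos': array([ 266.62055736, -565.16083995,  404.04340239]), 'orientation': array([-3.14034565e+00,  4.22353930e-05,  4.40834102e-01]), 'wrist_force': array([-0.25676491, -1.04098009, -0.27472663]), 'moment': array([-0.02065196, -0.04196498, -0.015993  ]), 'finger_force': 0.0, 'finger_gap': 0.9998091695435034}
```

View pics/scene0.png

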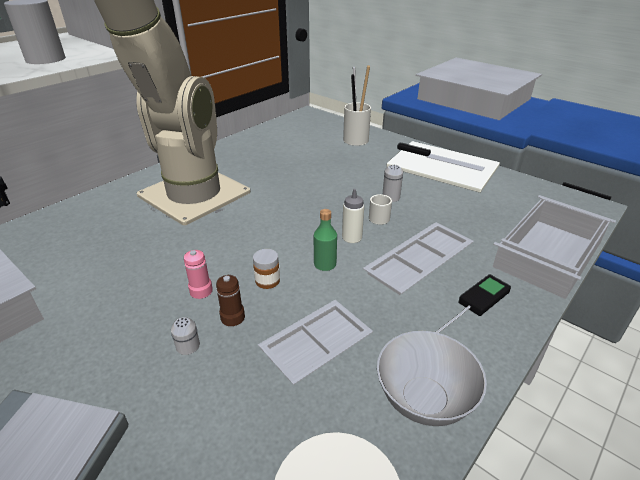

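View pics/side0.png

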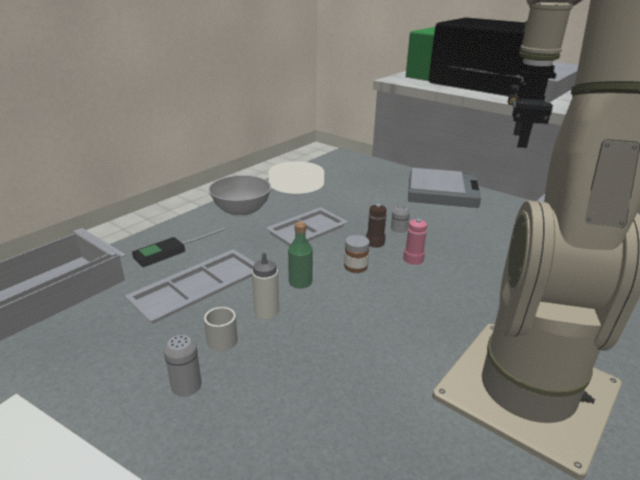

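The scene view shows the tall shaker top at (393,168), cup rim (380,200), jar lid (266,255), mill nut (229,277), short shaker (183,323), pink mill (196,253), and trays around (419,257) and (316,340). The side view shows the same things: shaker (181,341), cup (221,316), jar (357,242), mill (377,206), short shaker (400,211).

```bash
cat > h.py <<'E'
import numpy as np, cv2
from plant import r,vision
def P(p):
    R=cv2.Rodrigues(np.array(p["rvec"]))[0]; return np.array(p["camera_matrix"]),R,np.array(p["tvec"]).reshape(3)
def tri(p1,a,p2,b):
    M=[]
    for p in(p1,p2):
        K,R,t=P(p); M.append(K@np.c_[R,t])
    X=cv2.triangulatePoints(M[0],M[1],np.array(a,float).reshape(2,1),np.array(b,float).reshape(2,1))[:,0]
    return X[:3]/X[3]
def plane(p,a,z):
    K,R,t=P(p); c=-R.T@t; d=R.T@np.linalg.solve(K,[a[0],a[1],1]); return c+d*(z-c[2])/d[2]
def proj(p,X):
    K,R,t=P(p); return cv2.projectPoints(np.array(X,float).reshape(-1,3),R,t,K,None)[0].reshape(-1,2)
E
python3 - <<'E'
from h import *
np.set_printoptions(precision=1,suppress=True)
S=vision.camera_params("scene");D=vision.camera_params("side")
for n,a,b in [("tall",(393,168),(181,341)),("cup",(380,200),(221,316)),("squeeze",(354,190),(264,254)),("oil",(325,211),(300,223)),("jar",(266,255),(357,242)),("mill",(229,277),(377,206)),("short",(183,322),(400,210)),("pink",(196,252),(418,221))]:
    print(n,tri(S,a,D,b))
print("trays z=16")
for a in [(365,268),(402,291),(473,241),(436,224),(260,346),(294,380),(372,330),(336,302)]: print("S",plane(S,a,16))
for a in [(128,293),(152,315),(265,268),(236,253),(267,226),(292,244),(347,226),(323,211)]: print("D",plane(D,a,16))
W=vision.camera_params("wrist"); K,R,t=P(W); s=r.get_state()
print(K, "campos",-R.T@t,s["ee_pos"],"axes",R)
E
```

```text
tall [432.6 349.2  92.1]
cup [469.4 240.1  55.8]
squeeze [468.4 127.8 133.6]
oil [486.3   5.3 143. ]
jar [ 427.1 -116.7   67.1]
mill [ 456.9 -236.   101.4]
short [ 448.3 -338.4   55.8]
pink [ 345.8 -230.7  101.3]
trays z=16
S [576.   38.1  16. ]
S [678.2  28.8  16. ]
S [710.2 289.   16. ]
S [607.4 294.7  16. ]
S [ 564.4 -264.3   16. ]
S [ 661.5 -276.5   16. ]
S [694.5 -99.5  16. ]
S [595.8 -86.3  16. ]
D [707.9 282.6  16. ]
D [610.8 292.6  16. ]
D [562.7  35.   16. ]
D [657.6  33.7  16. ]
D [ 695.4 -107.1   16. ]
D [587.3 -81.5  16. ]
D [ 541.8 -240.7   16. ]
D [ 641.2 -266.8   16. ]
[[432.5   0.  311. ]
 [  0.  432.5 233.2]
 [  0.    0.    1. ]] campos [ 330.1 -536.   385.2] [ 266.6 -565.2  404. ] axes [[ 0.4 -0.9 -0. ]
 [-0.9 -0.4  0.3]
 [-0.2 -0.1 -1. ]]
```

>>> drive_tool --pt "0.027 -0.0204 0 0" --pt "0.027 -0.0204 0 0" --pt "0.027 -0.0204 0 0" --pt "0.027 -0.0204 0 0" --pt "0.027 -0.0204 0 0" --pt "0.027 -0.0204 0 0" --pt "0.027 -0.0204 0 0" --pt "0.027 -0.0204 0 0" --jaw 0.087 --grip_force 25

```text
t: 0.77
ee_pos: [392.8, -323.9, 404.5]
orientation: [-3.141, 0.0, 0.441]
wrist_force: [0.7, 0.4, 0.3]
finger_gap: 1.001
finger_force: 0.0
```

>>> drive_tool --pt "0.027 -0.0204 0 0" --pt "0.027 -0.0204 0 0" --pt "0.027 -0.0204 0 0" --pt "0 0 0 0" --pt "0 0 0 0" --pt "0 0 0 0"

```text
t: 1.27
ee_pos: [439.3, -236.0, 404.5]
orientation: [-3.142, 0.001, 0.441]
wrist_force: [-0.6, 0.4, 1.1]
finger_gap: 1.003
finger_force: 0.0
```

Run:
```python
from h import *
import pickle
p=vision.camera_params("wrist"); im=vision.snapshot("wrist"); cv2.imwrite("pics/w1.png",im[:,:,::-1]); pickle.dump(p,open("w1.pkl","wb"))
s=r.get_state(); print(s["ee_pos"],s["orientation"],s["t"])
```

```text
[ 439.01666049 -236.57078374  404.53104248] [-3.14151542e+00  5.65052857e-04  4.39358037e-01] 1.3167
```

View pics/w1.png

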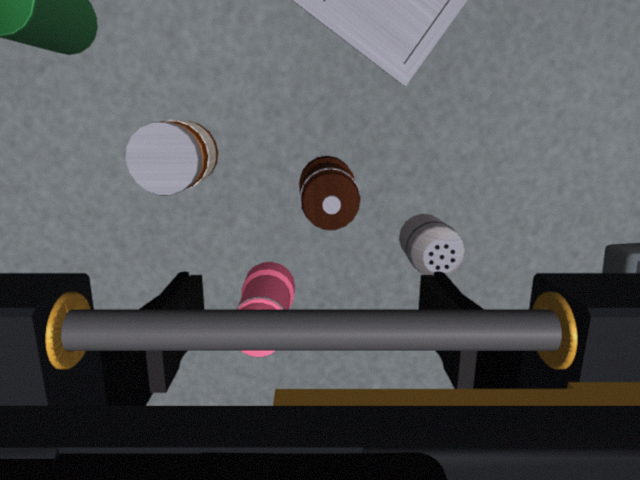

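The wrist view shows the mill nut at (331,205), jar lid centre (163,158), short shaker top (442,257), and the near corner of the short tray at (406,84). The pink mill stays at the lower left.

Run:
```python
from h import *
import pickle
np.set_printoptions(precision=1,suppress=True)
S=vision.camera_params("scene");D=vision.camera_params("side");W=pickle.load(open("w1.pkl","rb"))
for n,a,b,w,z in [("jar",(266,255),(357,242),(163,158),70),("mill",(229,275),(377,206),(331,205),105),("short",(183,322),(400,210),(442,257),62)]:
    print(n,tri(S,a,W,w),tri(D,b,W,w),plane(W,w,z))
print(tri(S,(260,346),W,(406,84)),plane(W,(406,84),16))
s=r.get_state();print(s["ee_pos"])
```

```text
jar [ 433.8 -122.5   73.6] [ 430.2 -121.3   64.1] [ 432.4 -122.3   70. ]
mill [ 461.5 -239.8  111.2] [ 458.5 -242.6   98.9] [ 458.5 -242.6  105. ]
short [ 453.1 -343.    64.1] [ 452.1 -347.7   51.4] [ 451.5 -345.2   62. ]
[ 561.5 -264.3   13.5] [ 560.1 -265.4   16. ]
[ 439.  -236.6  404.5]
```

>>> drive_tool --pt "0.0075 0.007 0.02 0" --pt "0.0075 0.007 0.03 0" --pt "0 0 0.03 0" --pt "0 0 0.03 0" --pt "0 0 0.03 0" --pt "0 0 0.025 0" --pt "0 0 0.013 0" --pt "0 0 0 0"

```text
t: 1.98
ee_pos: [457.2, -242.7, 223.4]
orientation: [-3.137, 0.004, 0.439]
wrist_force: [-0.2, -0.2, 0.1]
finger_gap: 0.997
finger_force: 0.0
```

>>> drive_tool --pt "0 0 0 0" --pt "0 0 0 0" --pt "0 0 0 0" --pt "0 0 0 0" --pt "0 0 0 0" --pt "0 0 0 0" --pt "0 0 0 0" --jaw 0.03

```text
t: 2.57
ee_pos: [459.2, -241.9, 227.1]
orientation: [3.141, -0.0, 0.441]
wrist_force: [0.2, -0.8, -0.1]
finger_gap: 0.554
finger_force: 0.0
```

>>> drive_tool --pt "0 0 0 0" --pt "0 0 0 0" --pt "0 0 0 0" --pt "0 0 0 0" --pt "0 0 0 0"

```text
t: 2.98
ee_pos: [459.1, -241.8, 226.9]
orientation: [3.141, -0.0, 0.441]
wrist_force: [-1.2, 1.7, 2.8]
finger_gap: 0.475
finger_force: 25.0
```

>>> drive_tool --pt "0 0 -0.01 0" --pt "0 0 -0.03 0" --pt "0 0 -0.035 0" --pt "0 0 -0.035 -7" --pt "0 0 -0.03 -7" --pt "0 0 -0.02 -7" --pt "0 0 0 -7" --pt "0 0 0 -7"

```text
t: 3.65
ee_pos: [459.2, -241.8, 388.9]
orientation: [3.139, 0.0, 1.058]
wrist_force: [0.1, 0.4, -3.1]
finger_gap: 0.473
finger_force: 25.0
```

>>> drive_tool --pt "0 0 0 -7" --pt "0 0 0 -7" --pt "0 0 0 -7" --pt "0.02 0.0095 0 0" --pt "0.03 0.015 0 0" --pt "0.035 0.017 0 0" --pt "0.035 0.017 0 0" --pt "0.035 0.017 0 0"

```text
t: 4.32
ee_pos: [557.7, -98.8, 387.3]
orientation: [3.141, 0.0, 1.417]
wrist_force: [0.5, -0.8, -2.2]
finger_gap: 0.48
finger_force: 25.0
```

>>> drive_tool --pt "0.035 0.017 0 0" --pt "0.035 0.017 0 0" --pt "0.031 0.015 0 0" --pt "0.03 0.0145 0 0" --pt "0 0 0 0" --pt "0 0 0 0" --pt "0 0 0 0"

```text
t: 4.9
ee_pos: [639.8, 19.3, 386.7]
orientation: [-3.141, 0.001, 1.418]
wrist_force: [0.2, 0.2, -1.8]
finger_gap: 0.477
finger_force: 25.0
```

Run:
```python
from h import *
import pickle
p=vision.camera_params("wrist"); im=vision.snapshot("wrist"); cv2.imwrite("pics/w2.png",im[:,:,::-1]); pickle.dump(p,open("w2.pkl","wb"))
s=r.get_state(); print(s["ee_pos"],s["orientation"],s["t"])
```

```text
[639.71803477  18.51307647 386.81956538] [-3.14133721e+00  1.01434202e-03  1.41682934e+00] 4.95
```

View pics/w2.png

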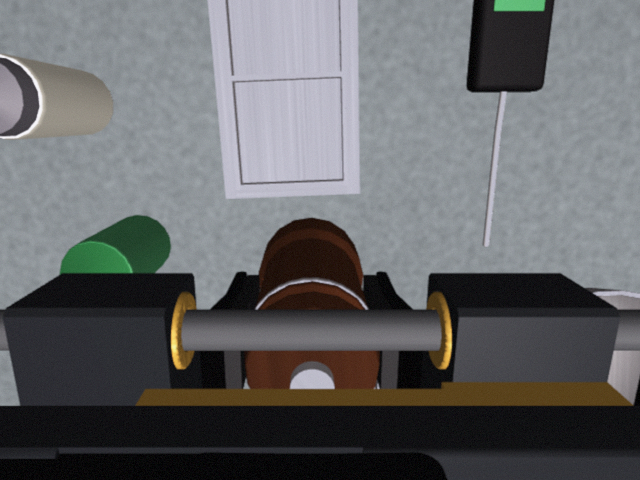

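The view shows the near end of the long tray: rim corners at (226,198) and (359,193), the first divider from (237,79) to (342,75), left edge reaching (209,0) and right edge (357,0). The divider at half a compartment pitch from the tray middle gives the centre.

Run:
```python
from h import *
import pickle
np.set_printoptions(precision=1,suppress=True)
S=vision.camera_params("scene");D=vision.camera_params("side");W=pickle.load(open("w2.pkl","rb"))
q=[plane(W,a,16) for a in [(226,198),(359,193),(209,0),(357,0),(237,78),(342,76)]]
print(np.array(q),np.linalg.norm(q[1]-q[0]))
print(tri(S,(365,268),W,(226,198)),tri(S,(402,291),W,(359,193)))
far=[plane(S,a,16) for a in[(473,241),(436,224)]]
near=(q[0]+q[1])/2; mf=(far[0]+far[1])/2
d=(mf-near)[:2]; print("near",near,"far",mf,"len",np.linalg.norm(d),"yaw",np.degrees(np.arctan2(-d[0],d[1])))
for i,j in((0,2),(1,3)):
    e=(q[j]-q[i])[:2];print(np.degrees(np.arctan2(-e[0],e[1])))
```

```text
[[571.9  35.4  16. ]
 [680.7  22.8  16. ]
 [589.4 182.   16. ]
 [697.1 165.4  16. ]
 [599.2 125.7  16. ]
 [679.1 114.8  16. ]] 109.53821832563716
[574.5  36.5  17.3] [680.5  23.8  21. ]
near [626.3  29.1  16. ] far [658.8 291.8  16. ] len 264.77349419860576 yaw -7.052413982156457
-6.814893939336273
-6.555898618511333
```

>>> drive_tool --pt "0.0 0 0 -2.1" --pt "0.025 -0.0025 0 0" --pt "0.035 -0.0035 0 0" --pt "0.035 -0.0035 0 0" --pt "0.03 -0.003 0 0" --pt "0.0206 -0.002 0 0" --pt "0 0 0.02 0" --pt "0 0 0.03 0"

```text
t: 5.62
ee_pos: [642.7, 167.0, 339.8]
orientation: [3.136, -0.002, 1.456]
wrist_force: [0.2, -1.5, -2.2]
finger_gap: 0.477
finger_force: 25.0
```

>>> drive_tool --pt "0 0 0.03 0" --pt "0 0 0.025 0" --pt "0 0 0.02 0" --pt "0 0 0.01 0" --pt "0 0 0.005 0" --pt "0 0 0 0" --pt "0 0 0 0"

```text
t: 6.2
ee_pos: [642.8, 165.7, 248.1]
orientation: [3.14, -0.0, 1.454]
wrist_force: [-0.3, -0.1, -1.3]
finger_gap: 0.475
finger_force: 25.0
```

>>> drive_tool --pt "0 0 0.006 0" --pt "0 0 0.005 0" --pt "0 0 0.003 0" --pt "0 0 0.001 0" --pt "0 0 0.001 0" --pt "0 0 0.0005 0" --pt "0 0 0.0 0" --pt "0 0 0 0"

```text
t: 6.87
ee_pos: [642.4, 166.2, 231.0]
orientation: [3.141, 0.0, 1.455]
wrist_force: [-4.4, -1.6, 5.7]
finger_gap: 0.475
finger_force: 25.0
```

>>> drive_tool --pt "0 0 0 0" --pt "0 0 0 0" --pt "0 0 0 0" --pt "0 0 0 0" --pt "0 0 0 0" --pt "0 0 0 0" --jaw 0.075

```text
t: 7.37
ee_pos: [642.4, 166.0, 230.2]
orientation: [3.142, 0.0, 1.455]
wrist_force: [0.4, 0.8, 0.5]
finger_gap: 0.818
finger_force: 0.0
```

>>> drive_tool --pt "0 0 -0.005 0" --pt "0 0 -0.02 0" --pt "0 0 -0.035 0" --pt "0 0 -0.035 0" --pt "0 0 -0.035 0" --pt "0 0 -0.03 0" --pt "0 -0.02 0 0" --pt "0 -0.03 0 0" --jaw 0.087

```text
t: 8.03
ee_pos: [593.8, 171.3, 392.4]
orientation: [3.138, -0.002, 1.453]
wrist_force: [0.0, 0.1, -0.8]
finger_gap: 1.001
finger_force: 0.0
```

>>> drive_tool --pt "0 -0.035 0 0" --pt "0 -0.035 0 0" --pt "0 -0.035 0 0" --pt "0 -0.0335 0 0" --pt "0 0 0 0" --pt "0 0 0 0" --pt "0 0 0 0"

```text
t: 8.62
ee_pos: [455.5, 187.6, 390.9]
orientation: [3.14, 0.0, 1.455]
wrist_force: [1.3, -0.3, 0.3]
finger_gap: 1.0
finger_force: 0.0
```

Run:
```python
from h import *
import pickle
p=vision.camera_params("wrist"); im=vision.snapshot("wrist"); cv2.imwrite("pics/w3.png",im[:,:,::-1]); pickle.dump(p,open("w3.pkl","wb"))
s=r.get_state(); print(s["ee_pos"],s["orientation"],s["t"])
```

```text
[455.87436367 187.46995703 390.61639427] [ 3.14074735e+00 -2.37454872e-04  1.45402558e+00] 8.6667
```

View pics/w3.png

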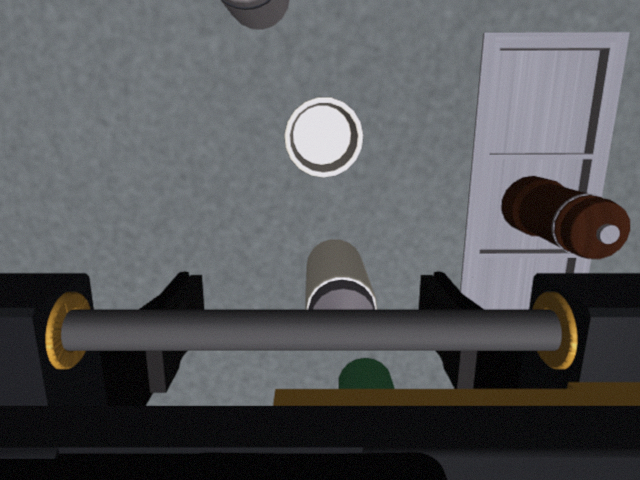

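The mill stands upright in the middle compartment. The cup rim is centred at (324,137), far tray rim corners are at (484,33) and (629,32), and the tall shaker is just cut off at the top (250,10).

Run:
```python
from h import *
import pickle
np.set_printoptions(precision=1,suppress=True)
S=vision.camera_params("scene");D=vision.camera_params("side");W=pickle.load(open("w3.pkl","rb"))
print("cup",plane(W,(324,137),58),tri(S,(380,200),W,(324,137)),tri(D,(221,316),W,(324,137)))
print("far",plane(W,(484,33),16),plane(W,(629,32),16),"mill top",plane(W,(609,234),109))
```

```text
cup [472.4 242.4  58. ] [471.2 241.5  56. ] [471.  240.3  54.6]
far [602.5 303.   16. ] [711.9 290.9  16. ] mill top [643.  164.3 109. ]
```

>>> drive_tool --pt "0.025 0.0046 0 0" --pt "0.031 0.005 0 0" --pt "0 0 0.02 0" --pt "0 0 0.035 0" --pt "0 0 0.035 0" --pt "0 0 0.035 0" --pt "0 0 0.03 0" --pt "0 0 0.02 0"

```text
t: 9.33
ee_pos: [471.2, 241.6, 211.6]
orientation: [-3.138, 0.001, 1.454]
wrist_force: [0.3, -0.7, -0.1]
finger_gap: 1.0
finger_force: 0.0
```

>>> drive_tool --pt "0 0 0.0155 0" --pt "0 0 0 0" --pt "0 0 0 0" --pt "0 0 0 0" --pt "0 0 0 0"

```text
t: 9.75
ee_pos: [471.9, 242.6, 201.0]
orientation: [3.14, -0.001, 1.455]
wrist_force: [-0.3, -0.3, 1.3]
finger_gap: 1.0
finger_force: 0.0
```

>>> drive_tool --pt "0 0 0 0" --pt "0 0 0 0" --pt "0 0 0 0" --pt "0 0 0 0" --pt "0 0 0 0" --pt "0 0 0 0" --pt "0 0 0 0" --pt "0 0 0 0" --jaw 0.04

```text
t: 10.42
ee_pos: [471.2, 242.3, 199.8]
orientation: [3.141, 0.0, 1.455]
wrist_force: [0.0, -1.0, 0.6]
finger_gap: 0.639
finger_force: 25.0
```

>>> drive_tool --pt "0 0 -0.01 0" --pt "0 0 -0.03 0" --pt "0 0 -0.035 0" --pt "0 0 -0.025 0" --pt "0.003 0.0217 0 0" --pt "0.005 0.035 0 0" --pt "0.005 0.035 0 0" --pt "0.005 0.035 0 0"

```text
t: 11.08
ee_pos: [600.5, 245.1, 300.6]
orientation: [3.141, 0.0, 1.455]
wrist_force: [0.2, 0.7, -0.9]
finger_gap: 0.635
finger_force: 25.0
```

>>> drive_tool --pt "0.004 0.03 0 0" --pt "0.003 0.022 0 0" --pt "0 0 0 0" --pt "0 0 0.02 0" --pt "0 0 0.03 0" --pt "0 0 0.025 0" --pt "0 0 0.011 0" --pt "0 0 0 0"

```text
t: 11.75
ee_pos: [650.5, 245.9, 211.0]
orientation: [-3.137, 0.002, 1.455]
wrist_force: [-0.5, 0.4, -2.0]
finger_gap: 0.638
finger_force: 25.0
```

>>> drive_tool --pt "0 0 0 0" --pt "0 0 0 0"

```text
t: 11.92
ee_pos: [652.1, 246.8, 215.9]
orientation: [3.139, -0.001, 1.455]
wrist_force: [0.5, -0.7, -0.4]
finger_gap: 0.639
finger_force: 25.0
```

>>> drive_tool --pt "0 0 0.005 0" --pt "0 0 0.003 0" --pt "0 0 0.001 0" --pt "0 0 0.001 0" --pt "0 0 0.0005 0" --pt "0 0 0 0" --pt "0 0 0 0"

```text
t: 12.5
ee_pos: [651.6, 246.5, 203.9]
orientation: [3.141, 0.0, 1.455]
wrist_force: [-3.6, -1.4, 5.4]
finger_gap: 0.64
finger_force: 25.0
```

>>> drive_tool --pt "0 0 0 0" --pt "0 0 0 0" --pt "0 0 0 0" --pt "0 0 0 0" --pt "0 0 0 0" --jaw 0.08

```text
t: 12.92
ee_pos: [651.6, 246.5, 203.1]
orientation: [-3.142, -0.0, 1.455]
wrist_force: [0.1, -0.1, 0.3]
finger_gap: 0.888
finger_force: 0.0
```

>>> drive_tool --pt "0 0 -0.005 0" --pt "0 0 -0.02 0" --pt "0 0 -0.035 0" --pt "0 0 -0.035 0" --pt "0 0 -0.035 0" --pt "0 0 -0.035 0" --pt "0 -0.02 -0.021 0" --pt "0 -0.03 0 0" --jaw 0.087

```text
t: 13.58
ee_pos: [603.4, 252.0, 394.8]
orientation: [3.134, -0.004, 1.452]
wrist_force: [1.0, 1.1, 0.4]
finger_gap: 1.001
finger_force: 0.0
```

>>> drive_tool --pt "0 -0.035 0 0" --pt "0 -0.035 0 0" --pt "0 -0.035 0 0" --pt "0 -0.035 0 0" --pt "0.003 -0.0284 0 0" --pt "0 0 0 0" --pt "0 0 0 0" --pt "0 0 0 0"

```text
t: 14.25
ee_pos: [435.3, 274.5, 389.7]
orientation: [3.14, 0.0, 1.455]
wrist_force: [-0.2, 0.5, -0.4]
finger_gap: 1.001
finger_force: 0.0
```

Run:
```python
from h import *
import pickle
p=vision.camera_params("wrist"); im=vision.snapshot("wrist"); cv2.imwrite("pics/w4.png",im[:,:,::-1]); pickle.dump(p,open("w4.pkl","wb"))
s=r.get_state(); print(s["ee_pos"],s["orientation"],s["t"])
```

```text
[435.73721142 274.28959407 389.46883751] [ 3.14097657e+00 -1.14253874e-04  1.45382165e+00] 14.3
```

View pics/w4.png

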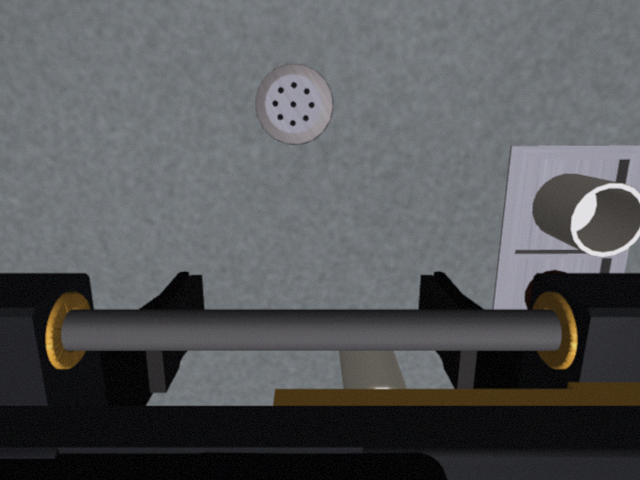

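The tall shaker's top is centred at (293,104); the cup stands upright in the far compartment, with its rim at (608,220).

Run:
```python
from h import *
import pickle
np.set_printoptions(precision=1,suppress=True)
S=vision.camera_params("scene");D=vision.camera_params("side");W=pickle.load(open("w4.pkl","rb"))
w=(293,104);X=plane(W,w,95);print(X,tri(S,(393,166),W,w),tri(D,(181,341),W,w), "cup",plane(W,(608,220),62))
d=X[:2]-r.get_state()["ee_pos"][:2];c,s=.1168,.9932;print(c*d[0]+s*d[1],s*d[0]-c*d[1])
```

```text
[434.5 352.8  95. ] [432.9 351.8  97. ] [433.  350.8  92.5] cup [652.5 246.1  62. ]
77.79776268801288 -10.434597221953155
```

>>> drive_tool --pt "0.02 -0.0034 0 0" --pt "0.0305 -0.004 0 0" --pt "0.027 -0.003 0 0" --pt "0 0 0.02 0" --pt "0 0 0.03 0" --pt "0 0 0.035 0" --pt "0 0 0.035 0" --pt "0 0 0.03 0"

```text
t: 14.97
ee_pos: [434.3, 352.2, 236.5]
orientation: [-3.14, 0.001, 1.453]
wrist_force: [-0.5, -0.7, 0.7]
finger_gap: 1.0
finger_force: 0.0
```

>>> drive_tool --pt "0 0 0.0195 0" --pt "0 0 0 0" --pt "0 0 0 0" --pt "0 0 0 0" --pt "0 0 0 0"

```text
t: 15.38
ee_pos: [434.4, 353.4, 221.5]
orientation: [3.14, -0.002, 1.454]
wrist_force: [-0.7, -0.2, 0.1]
finger_gap: 1.003
finger_force: 0.0
```

>>> drive_tool --pt "0 0 0 0" --pt "0 0 0 0" --pt "0 0 0 0" --pt "0 0 0 0" --pt "0 0 0 0" --pt "0 0 0 0" --pt "0 0 0 0" --pt "0 0 0 0" --jaw 0.035

```text
t: 16.05
ee_pos: [433.6, 352.9, 219.8]
orientation: [3.142, 0.0, 1.455]
wrist_force: [0.1, 0.3, 0.2]
finger_gap: 0.566
finger_force: 25.0
```

>>> drive_tool --pt "0 0 0 0" --pt "0 0 0 0"

```text
t: 16.22
ee_pos: [433.7, 352.9, 219.8]
orientation: [3.141, 0.0, 1.455]
wrist_force: [0.3, -0.7, 0.2]
finger_gap: 0.57
finger_force: 25.0
```

>>> drive_tool --pt "0 0 -0.01 0" --pt "0 0 -0.03 0" --pt "0 0 -0.035 0" --pt "0 0 -0.035 0" --pt "0 0 -0.035 0" --pt "0 0 -0.02 0" --pt "-0.0148 0.0129 0 0" --pt "-0.0248 0.0229 0 0"

```text
t: 16.88
ee_pos: [462.2, 312.5, 387.3]
orientation: [3.14, -0.003, 1.462]
wrist_force: [-0.2, -0.3, -2.4]
finger_gap: 0.569
finger_force: 25.0
```

>>> drive_tool --pt "-0.0248 0.0229 0 0" --pt "-0.0248 0.0229 0 0" --pt "-0.0248 0.0229 0 0" --pt "-0.0248 0.0229 0 0" --pt "-0.0248 0.0229 0 0" --pt "-0.0248 0.0229 0 0" --pt "-0.0248 0.0229 0 0" --pt "-0.0248 0.0229 0 0"

```text
t: 17.55
ee_pos: [624.1, 89.7, 385.2]
orientation: [-3.141, 0.0, 1.455]
wrist_force: [1.1, 0.4, -2.2]
finger_gap: 0.57
finger_force: 25.0
```

>>> drive_tool --pt "-0.0102 0.0099 0 0" --pt "0 0 0 0" --pt "0 0 0.02 0" --pt "0 0 0.035 0" --pt "0 0 0.035 0" --pt "0 0 0.03 0" --pt "0 0 0.02 0" --pt "0 0 0.01 0"

```text
t: 18.22
ee_pos: [630.7, 80.6, 231.8]
orientation: [-3.137, 0.0, 1.456]
wrist_force: [-0.9, 0.1, -1.9]
finger_gap: 0.566
finger_force: 25.0
```

>>> drive_tool --pt "0 0 0 0" --pt "0 0 0 0" --pt "0 0 0 0"

```text
t: 18.47
ee_pos: [632.8, 80.4, 236.8]
orientation: [3.139, -0.001, 1.455]
wrist_force: [1.2, -0.3, -1.1]
finger_gap: 0.566
finger_force: 25.0
```

>>> drive_tool --pt "0 0 0.005 0" --pt "0 0 0.003 0" --pt "0 0 0.0015 0" --pt "0 0 0.001 0" --pt "0 0 0.001 0" --pt "0 0 0 0" --pt "0 0 0 0"

```text
t: 19.05
ee_pos: [632.3, 79.9, 223.8]
orientation: [3.141, 0.0, 1.455]
wrist_force: [-3.4, -1.4, 3.3]
finger_gap: 0.567
finger_force: 25.0
```

>>> drive_tool --pt "0 0 0 0" --pt "0 0 0 0" --pt "0 0 0 0" --pt "0 0 0 0" --pt "0 0 0 0" --jaw 0.075

```text
t: 19.47
ee_pos: [632.3, 79.9, 223.2]
orientation: [3.141, -0.0, 1.455]
wrist_force: [-0.3, -0.3, 0.6]
finger_gap: 0.831
finger_force: 0.0
```

>>> drive_tool --pt "0 0 -0.005 0" --pt "0 0 -0.02 0" --pt "0 0 -0.035 0" --pt "0 0 -0.035 0" --pt "0 0 -0.035 0" --pt "0 0 -0.035 0" --pt "0 0 0 0" --pt "-0.0142 -0.0109 0 0" --jaw 0.087

```text
t: 20.13
ee_pos: [620.6, 69.7, 391.0]
orientation: [3.137, -0.003, 1.458]
wrist_force: [-0.5, 0.1, -1.0]
finger_gap: 0.998
finger_force: 0.0
```

>>> drive_tool --pt "-0.025 -0.0195 0 0" --pt "-0.025 -0.0195 0 0" --pt "-0.025 -0.0195 0 0" --pt "-0.025 -0.0195 0 0" --pt "-0.025 -0.0195 0 0" --pt "-0.025 -0.0195 0 0" --pt "-0.025 -0.0195 0 0" --pt "-0.025 -0.0195 0 0"

```text
t: 20.8
ee_pos: [440.4, -114.4, 388.5]
orientation: [3.141, 0.0, 1.455]
wrist_force: [0.8, -1.7, 0.6]
finger_gap: 0.998
finger_force: 0.0
```

>>> drive_tool --pt "-0.01 -0.008 0 0" --pt "0 0 0 0" --pt "0 0 0 0" --pt "0 0 0 0"

```text
t: 21.13
ee_pos: [433.2, -121.7, 388.5]
orientation: [3.141, -0.0, 1.456]
wrist_force: [-1.0, -0.1, -0.3]
finger_gap: 0.995
finger_force: 0.0
```

>>> drive_tool --pt "0 0 0.02 0" --pt "0 0 0.035 0" --pt "0 0 0.035 0" --pt "0 0 0.035 0" --pt "0 0 0.03 0" --pt "0 0 0.018 0" --pt "0 0 0.009 0" --pt "0 0 0 0"

```text
t: 21.8
ee_pos: [432.6, -121.5, 204.6]
orientation: [-3.139, -0.002, 1.457]
wrist_force: [0.1, 0.3, -0.1]
finger_gap: 0.995
finger_force: 0.0
```

>>> drive_tool --pt "0 0 0 0" --pt "0 0 0 0" --pt "0 0 0 0"

```text
t: 22.05
ee_pos: [433.4, -122.6, 207.6]
orientation: [3.139, 0.001, 1.455]
wrist_force: [-0.3, -0.4, -0.2]
finger_gap: 0.999
finger_force: 0.0
```

>>> drive_tool --pt "0 0 0 0" --pt "0 0 0 0" --pt "0 0 0 0" --pt "0 0 0 0" --pt "0 0 0 0" --pt "0 0 0 0" --pt "0 0 0 0" --pt "0 0 0 0" --jaw 0.04

```text
t: 22.72
ee_pos: [432.5, -122.6, 206.2]
orientation: [-3.141, 0.0, 1.455]
wrist_force: [-2.1, 0.8, 2.6]
finger_gap: 0.612
finger_force: 25.0
```

>>> drive_tool --pt "0 0 -0.01 0" --pt "0 0 -0.03 0" --pt "0 0 -0.035 0" --pt "0 0 -0.035 0" --pt "0 0 -0.035 0" --pt "0 0 -0.02 0" --pt "-0.0116 0.0118 0 0" --pt "-0.0233 0.0238 0 0"

```text
t: 23.38
ee_pos: [463.9, -159.2, 374.2]
orientation: [3.138, 0.002, 1.459]
wrist_force: [1.8, 0.6, -2.0]
finger_gap: 0.612
finger_force: 25.0
```

>>> drive_tool --pt "-0.0233 0.0238 0 0" --pt "-0.0233 0.0238 0 0" --pt "-0.0233 0.0238 0 0" --pt "-0.0233 0.0238 0 0" --pt "-0.0233 0.0238 0 0" --pt "-0.0233 0.0238 0 0" --pt "-0.0117 0.012 0 0" --pt "0 0 0 0"

```text
t: 24.05
ee_pos: [600.8, -333.0, 370.3]
orientation: [-3.141, -0.0, 1.452]
wrist_force: [-0.1, 0.2, -1.3]
finger_gap: 0.616
finger_force: 25.0
```

>>> drive_tool --pt "0 0 0 0" --pt "0 0 0 0" --pt "0 0 0 0"

```text
t: 24.3
ee_pos: [599.9, -328.7, 371.9]
orientation: [3.141, -0.0, 1.456]
wrist_force: [0.3, 0.7, -2.4]
finger_gap: 0.613
finger_force: 25.0
```

Run:
```python
from h import *
import pickle
p=vision.camera_params("wrist"); im=vision.snapshot("wrist"); cv2.imwrite("pics/w5.png",im[:,:,::-1]); pickle.dump(p,open("w5.pkl","wb"))
s=r.get_state(); print(s["ee_pos"],s["orientation"],s["t"])
```

```text
[ 599.87830318 -328.78529783  371.91070649] [3.14123268e+00 7.14305692e-05 1.45586440e+00] 24.35
```

View pics/w5.png

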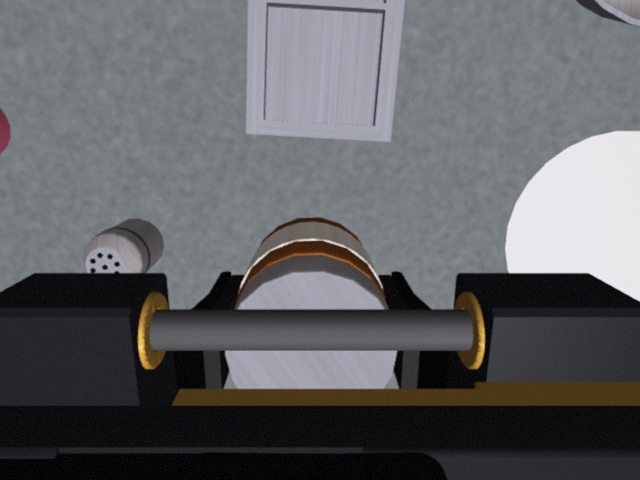

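The near end of the short tray shows rim corners at (246,134) and (391,142), with edges running to (250,0) and (404,0). The short shaker top is at (105,262).

Run:
```python
from h import *
import pickle
np.set_printoptions(precision=1,suppress=True)
S=vision.camera_params("scene");W=pickle.load(open("w5.pkl","rb"))
q=[plane(W,a,16) for a in [(246,134),(391,142),(250,0),(404,0)]]
print(np.array(q),np.linalg.norm(q[1]-q[0]),tri(S,(260,346),W,(246,134)),tri(S,(294,380),W,(391,142)))
near=(q[0]+q[1])/2; mf=(plane(S,(372,330),16)+plane(S,(336,302),16))/2
for e in (mf-near,q[2]-q[0],q[3]-q[1]): print(np.degrees(np.arctan2(-e[0],e[1])),np.linalg.norm(e))
e=q[1]-q[0];yaw=np.arctan2(e[1],e[0]);print(np.degrees(yaw))
yaw=np.radians(-10.3);d=np.array([-np.sin(yaw),np.cos(yaw)])
c=near[:2]+95*d
for k in(-42,42):
    X=c+k*d; D=X-r.get_state()["ee_pos"][:2]; print(X,.1168*D[0]+.9932*D[1],.9932*D[0]-.1168*D[1])
```

```text
[[ 558.2 -265.7   16. ]
 [ 667.3 -284.3   16. ]
 [ 575.1 -174.8   16. ]
 [ 683.  -187.3   16. ]] 110.63557479128208 [ 559.7 -263.9   12.1] [ 666.2 -282.6   26.3]
-10.107590661951717 184.94886930152097
-10.556603943160514 92.39545494114736
-9.240976809753118 98.24417400556531
-9.692085503530395
[ 622.2 -222.8] 107.8273649539301 9.804829425296703
[ 637.2 -140.2] 191.6659772996295 15.068990785622095
```

>>> drive_tool --pt "0.0198 0.0025 0 0" --pt "0.03 0.002 0 0" --pt "0.035 0.0025 0 0" --pt "0.035 0.0025 0 0" --pt "0.035 0.0025 0 0" --pt "0.035 0.0025 0 0" --pt "0 0 0 0" --pt "0 0 0.02 0"

```text
t: 25.02
ee_pos: [637.5, -138.8, 355.9]
orientation: [3.134, -0.0, 1.461]
wrist_force: [0.4, -1.4, -1.8]
finger_gap: 0.612
finger_force: 25.0
```

>>> drive_tool --pt "0 0 0.035 0" --pt "0 0 0.035 0" --pt "0 0 0.03 0" --pt "0 0 0.02 0" --pt "0 0 0.01 0" --pt "0 0 0 0" --pt "0 0 0 0" --pt "0 0 0 0"

```text
t: 25.68
ee_pos: [637.2, -142.9, 223.4]
orientation: [3.139, 0.0, 1.455]
wrist_force: [0.3, -0.3, -1.4]
finger_gap: 0.613
finger_force: 25.0
```

Next I lower the last 13 mm until contact.

>>> drive_tool --pt "0 0 0.006 0" --pt "0 0 0.003 0" --pt "0 0 0.0015 0" --pt "0 0 0.001 0" --pt "0 0 0.0007 0" --pt "0 0 0 0" --pt "0 0 0 0"

```text
t: 26.27
ee_pos: [636.5, -142.9, 210.3]
orientation: [-3.142, 0.001, 1.455]
wrist_force: [-5.8, 0.6, 9.5]
finger_gap: 0.612
finger_force: 25.0
```

>>> drive_tool --pt "0 0 0 0" --pt "0 0 0 0" --pt "0 0 0 0" --pt "0 0 0 0" --pt "0 0 0 0" --jaw 0.078

```text
t: 26.68
ee_pos: [636.6, -142.9, 209.0]
orientation: [3.142, -0.0, 1.455]
wrist_force: [-0.3, -1.0, 0.5]
finger_gap: 0.866
finger_force: 0.0
```

>>> drive_tool --pt "0 0 -0.005 0" --pt "0 0 -0.02 0" --pt "0 0 -0.035 0" --pt "0 0 -0.035 0" --pt "0 0 -0.035 0" --pt "0 0 -0.035 0" --pt "0 0 -0.015 0" --pt "-0.0125 -0.0101 0 0" --jaw 0.087

```text
t: 27.35
ee_pos: [626.8, -151.2, 394.5]
orientation: [3.134, -0.001, 1.459]
wrist_force: [-0.3, -0.1, -0.5]
finger_gap: 1.001
finger_force: 0.0
```

>>> drive_tool --pt "-0.025 -0.018 0 0" --pt "-0.025 -0.018 0 0" --pt "-0.025 -0.018 0 0" --pt "-0.025 -0.018 0 0" --pt "-0.025 -0.018 0 0" --pt "-0.025 -0.018 0 0" --pt "-0.025 -0.018 0 0" --pt "-0.025 -0.018 0 0"

```text
t: 28.02
ee_pos: [457.7, -337.0, 389.6]
orientation: [3.141, 0.0, 1.455]
wrist_force: [-0.5, -1.1, -0.4]
finger_gap: 0.999
finger_force: 0.0
```

>>> drive_tool --pt "-0.01 -0.006 0 0" --pt "0 0 0 0" --pt "0 0 0 0" --pt "0 0 0 0"

```text
t: 28.35
ee_pos: [452.7, -344.1, 389.3]
orientation: [3.141, -0.0, 1.457]
wrist_force: [-0.2, 0.3, -1.0]
finger_gap: 0.999
finger_force: 0.0
```

Run:
```python
from h import *
import pickle
W=pickle.load(open("w5.pkl","rb"));print(plane(W,(104,262),62))
s=r.get_state();print(s["ee_pos"],s["orientation"])
```

```text
[ 451.57478841 -340.8089429    62.        ]
[ 452.71800289 -344.13388772  389.3002942 ] [ 3.14090047e+00 -4.88954896e-04  1.45664655e+00]
```

>>> drive_tool --pt "0 0 0.02 0" --pt "0 0 0.035 0" --pt "0 0 0.035 0" --pt "0 0 0.035 0" --pt "0 0 0.03 0" --pt "0 0 0.02 0" --pt "0 0 0.013 0" --pt "0 0 0 0"

```text
t: 29.02
ee_pos: [451.9, -343.7, 198.5]
orientation: [-3.138, -0.003, 1.457]
wrist_force: [-0.5, 0.3, -0.2]
finger_gap: 0.996
finger_force: 0.0
```

>>> drive_tool --pt "0 0 0 0" --pt "0 0 0 0" --pt "0 0 0 0"

```text
t: 29.27
ee_pos: [452.6, -345.6, 202.8]
orientation: [3.139, 0.001, 1.455]
wrist_force: [0.6, -0.5, -0.7]
finger_gap: 1.001
finger_force: 0.0
```

>>> drive_tool --pt "0 0 0 0" --pt "0 0 0 0" --pt "0 0 0 0" --pt "0 0 0 0" --pt "0 0 0 0" --pt "0 0 0 0" --pt "0 0 0 0" --pt "0 0 0 0" --jaw 0.03

```text
t: 29.93
ee_pos: [451.7, -345.4, 201.0]
orientation: [-3.142, 0.0, 1.455]
wrist_force: [-0.3, 0.1, 0.7]
finger_gap: 0.502
finger_force: 25.0
```

>>> drive_tool --pt "0 0 0 0" --pt "0 0 0 0" --pt "0 0 0 0"

```text
t: 30.18
ee_pos: [451.7, -345.4, 201.0]
orientation: [-3.142, 0.0, 1.455]
wrist_force: [0.2, -0.3, 0.9]
finger_gap: 0.496
finger_force: 25.0
```

>>> drive_tool --pt "0 0 -0.01 0" --pt "0 0 -0.03 0" --pt "0 0 -0.035 0" --pt "0 0 -0.03 0" --pt "0.0131 0.0138 0 0" --pt "0.0214 0.0235 0 0" --pt "0.0214 0.0235 0 0" --pt "0.0214 0.0235 0 0"

```text
t: 30.85
ee_pos: [545.2, -277.7, 307.1]
orientation: [3.141, 0.001, 1.454]
wrist_force: [0.8, -0.6, -1.9]
finger_gap: 0.495
finger_force: 25.0
```

>>> drive_tool --pt "0.0214 0.0235 0 0" --pt "0.0214 0.0235 0 0" --pt "0.0214 0.0235 0 0" --pt "0 0 0 0" --pt "0 0 0.02 0" --pt "0 0 0.03 0" --pt "0 0 0.02 0" --pt "0 0 0.012 0"

```text
t: 31.52
ee_pos: [621.0, -222.7, 221.8]
orientation: [-3.138, -0.001, 1.455]
wrist_force: [-0.2, -0.3, -0.9]
finger_gap: 0.493
finger_force: 25.0
```

>>> drive_tool --pt "0 0 0 0" --pt "0 0 0 0" --pt "0 0 0 0"

```text
t: 31.77
ee_pos: [622.5, -222.9, 225.9]
orientation: [3.139, 0.0, 1.455]
wrist_force: [0.6, -0.1, -1.0]
finger_gap: 0.493
finger_force: 25.0
```

Commanded height is about 224; contact is expected near 205.

>>> drive_tool --pt "0 0 0.007 0" --pt "0 0 0.006 0" --pt "0 0 0.0035 0" --pt "0 0 0.0015 0" --pt "0 0 0.001 0" --pt "0 0 0.0003 0" --pt "0 0 0 0" --pt "0 0 0 0"

```text
t: 32.43
ee_pos: [621.9, -222.8, 205.1]
orientation: [3.141, 0.0, 1.455]
wrist_force: [-1.5, 1.0, 2.6]
finger_gap: 0.499
finger_force: 25.0
```

>>> drive_tool --pt "0 0 0 0" --pt "0 0 0 0" --pt "0 0 0 0" --pt "0 0 0 0" --pt "0 0 0 0" --pt "0 0 0 0" --jaw 0.072

```text
t: 32.93
ee_pos: [621.9, -222.8, 204.7]
orientation: [3.141, 0.0, 1.455]
wrist_force: [-0.0, -0.8, -0.3]
finger_gap: 0.806
finger_force: 0.0
```

>>> drive_tool --pt "0 0 -0.005 0" --pt "0 0 -0.02 0" --pt "0 0 -0.035 0" --pt "0 0 -0.035 0" --pt "0 0 -0.035 0" --pt "0 0 -0.035 0" --pt "-0.02 0 -0.02 0" --pt "-0.035 0 0 0"

```text
t: 33.6
ee_pos: [617.5, -273.1, 397.1]
orientation: [3.132, -0.0, 1.462]
wrist_force: [1.8, 0.1, 0.5]
finger_gap: 0.823
finger_force: 0.0
```

>>> drive_tool --pt "-0.035 0 0 0" --pt "-0.035 0 0 0" --pt "-0.03 0 0 0" --pt "-0.02 0 0 0" --pt "0 0 0 0" --pt "0 0 0 0" --pt "0 0 0 0"

```text
t: 34.18
ee_pos: [602.0, -395.5, 390.0]
orientation: [3.141, -0.001, 1.456]
wrist_force: [-0.7, 0.7, -0.4]
finger_gap: 0.83
finger_force: 0.0
```

Run:
```python
from h import *
a=vision.snapshot("scene")[130:430,170:510];b=vision.snapshot("side")[150:420,100:460]
w=vision.snapshot("wrist")[:300]
im=np.zeros((600,800,3),np.uint8)
im[:300,:400]=cv2.resize(a,(400,300));im[:300,400:]=cv2.resize(b,(400,300));im[300:,:640]=w
cv2.imwrite("pics/f.png",im[:,:,::-1]);print(r.get_state()["t"])
```

```text
34.3333
```

View pics/f.png

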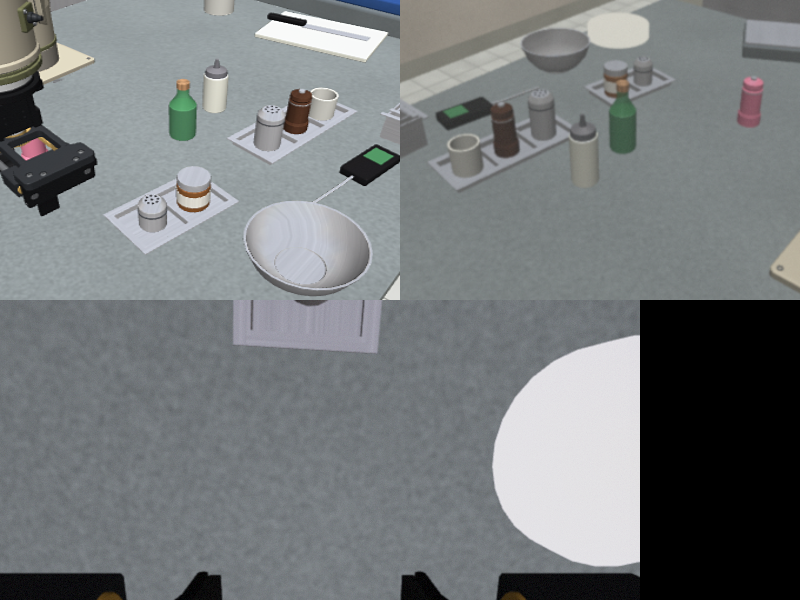

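All five things stand upright in their compartments: shaker at (268,128), mill (298,112), cup (323,105), short shaker (152,212) and jar (193,190) in the composite. Both bottles and the pink mill are untouched.

```bash
python3 -c "
from plant import r
print(r.sign_off())"
```

```text
the job is handed in; nothing more can be done
None
```

Both kits are packed and the job is handed in, after about 34 s of the allowed 122 s. The last pictures show all five things upright in their compartments, with the squeeze bottle, oil bottle and pink mill still standing.

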